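# Ready the bag closer for its trial run

### The arm

A 6-joint arm with a two-finger parallel gripper is mounted at the origin on the work surface. World frame = base frame: x ahead of the robot, y to its left, z up, the work surface at z = 0. Lengths are in m, angles in degrees, forces in N, time in s.
With the tool pointing down it reaches from about 0.35 to 0.875 m from the base axis. Payload 4.2 kg.
Tool frame: the origin (TCP) lies at the very end of the fingers, on their centre line; the grasp point (between the pads) lies 19 mm behind it; z points along the fingers, y is the line along which they close (so a half turn about z gives the same grasp; the last joint's range is limited). The gripper opens to 87 mm and grips with 3 to 60 N. Pads are 19 mm wide; open, the fingers measure 117 mm over their backs; the gripper's body (75 mm by 190 mm) begins 51 mm behind the grasp point.
Start: joints at [78.644, 22.042, 0.453, 0, -68.411, -14.817], TCP at [0.276, 0.561, 0.223] pointing down, gripper open.
Joint ranges: [-179.83, 179.83], [-69.29, 118.12], [-61.27, 80.66], [-181.25, 117.63], [-171.15, -9.14], [-177.46, 177.46]. Speed limits (degrees/s): [159.86, 159.86, 180, 180, 180, 180].

### API

Orientations are given as a 3x3 rotation matrix whose columns are the frame's x, y, z axes.
In Python, from station import monitor, cams, ticket gives the robot as it stands.
- The arm moves only by the tool drive_tool, never from a script. Its argument "moves" is a list of rows, each an object with "delta_pos": the shift along the tool's x, y, z in mm, a list of three; "turn": the turn about the tool's z in rad; "claw": the opening, from 0 (shut) to 1 (fully open). A call has 1 to 12 rows; each row shifts and turns the commanded pose from where the row before left it, along the tool's axes as they then stand; what a row does not reach is not made up. A row lasts 1/8 s, in which the tool goes at most 62.5 mm and 10.7 degrees, less where a joint would pass 70% of its speed; a pose out of reach is approached as far as the arm can. A call is refused whole if a number of a shift passes 62.5 or a number of a turn 0.188, either way. A call with a gripper value outside its range is refused whole. The fingers move at their own pace and stop on an object; the grip force is fixed at half the most. Time passes only in rows, so rows that do not move let the fingers close. It gives the time, the measured TCP pose, the force, the opening and the grip force at its end, in the units of the state.
- monitor.sense(): the state, without advancing time (a new reading comes with each control period).
- cams.capture(name): name is "scene" or "top" or "wrist"; returns a dict with "color" (420x560x3 uint8, red, green, blue), "range_z" (420x560 float32, m along the optical axis (not along the pixel's ray), 0 where there is no reading), "vertical_fov" (degrees; the focal length in pixels is half the picture's height over the tangent of half this angle, whatever the lens; pixels are square), "cx", "cy" (the principal point, pixels), "extrinsics" (4x4, takes a point from camera to world coordinates). Camera axes: x right, y down, z forward; pixel columns grow to the right and rows downward; lengths in m; the calibration is good to about 2 mm. A picture is of the moment at which its call begins.
- ticket.finish_job(): hands the job in; it is judged then, once.
The state is a dict: "time_s": time; "joints": joint angles; "joint_velocities": joint speeds; "effort": joint torques, N m; "tcp_pos": TCP position; "ee_rot": TCP orientation; "wrist_force": force on the tool from outside, world axes, zero at the start; "moment": the same for the moment, N m; "gripper_width": opening from 0.0 (shut) to 1.0 (fully open); "gripper_force": force on a finger pad.
Only numpy, scipy, OpenCV 4.12 (cv2) and the standard library are available. Lean on these libraries where they do the work, as an engineer would, in place of code of your own. Each camera call takes 0.05 s, during which the arm holds its last target. There are 200 camera calls.

### The job

Get the bag closer ready for its trial run: first turn the speed dial right down to off at the red mark, and only then tighten the clamp bolt clockwise with the click wrench that sits on it, until the bolt is seated and the handle clearly breaks over at its hinge, without forcing it on to its stop; then let the handle go without loosening the bolt. After that turn the dial up to the green rider; and line up every thread cone that is there, upright and centred on the shelf's painted spots, one to a spot, side by side from the red spot on with no spot skipped. Leave the rider and the other things on the bench where they are.

Things in the scene. Friction and masses are not known exactly. Their poses are not given: they have to be found in the camera images.
- dial (a joint): grey speed dial on top of the grey controller box, in rad: 0 = off, its pointer at the thick red mark, against its stop; grows as the dial is turned clockwise seen from above, up to a stop at 2.8; stays where it is left (friction 0.06 N m). A disc 76 mm across and 10 mm thick carries a bar to grip, 64 mm long, 14 mm wide, standing 36 mm above the disc (bar top 117 mm above the bench), with a white line along the half of the bar's top that points
- dial_axis (a point): point on the dial's vertical axis at gripping height, 105 mm above the bench, 12 mm below the top of the bar. The controller box is 130 x 120 mm, its top 70 mm above the bench
- dial_pointer (a point): point 45 mm from the dial's axis in the direction in which the white line points (the bar lies along dial_axis - dial_pointer), 105 mm above the bench
- rider_mark (a point): the green rider, a small stiff tab (14 x 10 x 6 mm) on the scale ring that marks the trial speed; this point is 45 mm from the dial's axis. It stands somewhere between 0.9 and 2.4 rad clockwise of the red mark; the dial is at trial speed when dial_pointer and rider_mark lie in the same direction from the axis. Do not shift it
- bolt_axis (a point): point on the vertical axis of the clamp bolt, 110 mm above the bench, at the mid height of the wrench handle. The click-type torque wrench stays on the bolt throughout, its handle level
- wrench_hinge (a point): the wrench's break-over hinge (yellow), vertical axis, 45 mm from the bolt axis, 110 mm above the bench
- wrench_grip (a point): middle of the red handle grip, 210 mm from the bolt axis when the wrench is straight, 110 mm above the bench. The grip is 130 mm long, 26 mm wide and 26 mm high; nothing lies beneath it but the bench
- bolt (a joint): turn of the bolt, in rad, growing as it is tightened (clockwise seen from above); starts at 0.25 to 0.6; it turns with about 0.5 N m of friction until it is seated at 0.85, where it stops, and stays where it is left, but pulling a gripped handle back past straight loosens it (it must end above 0.76)
- click (a joint): bend of the wrench at its hinge, in rad: 0 = straight; a preloaded spring keeps it straight until the moment at the hinge passes 2 N m (12 N at the grip, square to the handle, bolt seated), then the handle gives, clockwise like the tightening, to a hard stop at 0.5 (about 17 N at the grip); it springs back straight when let go. 0.12 or more counts as broken over; over 0.4 is forced
- cone1: thread cone: white, standing upright, nearly cylindrical; 66 mm across at the black foot (12 mm thick), 64 mm above it narrowing to 58 mm at 85 mm height, with a brown core 24 mm across up to 95 mm; 0.28 kg; origin at the centre of its underside, z up. It may be absent (None)
- cone2: thread cone: white, standing upright, nearly cylindrical; 66 mm across at the black foot (12 mm thick), 64 mm above it narrowing to 58 mm at 85 mm height, with a brown core 24 mm across up to 95 mm; 0.28 kg; origin at the centre of its underside, z up. It may be absent (None)
- cone3: thread cone: white, standing upright, nearly cylindrical; 66 mm across at the black foot (12 mm thick), 64 mm above it narrowing to 58 mm at 85 mm height, with a brown core 24 mm across up to 95 mm; 0.28 kg; origin at the centre of its underside, z up. It may be absent (None)
- cone4: thread cone: white, standing upright, nearly cylindrical; 66 mm across at the black foot (12 mm thick), 64 mm above it narrowing to 58 mm at 85 mm height, with a brown core 24 mm across up to 95 mm; 0.28 kg; origin at the centre of its underside, z up. It may be absent (None)
- spot1 (a point): the red spot, first place of the row, on a low plywood shelf (board 130 mm deep, the spots along its middle, 340 mm along the row, no rim), painted flat on the shelf board, 68 mm across; this is its centre on the board's top, 60 mm above the bench; neighbouring spots are 76 mm apart
- spot2 (a point): grey spot, place 2 of the row, painted flat on the shelf board, 68 mm across; this is its centre on the board's top, 60 mm above the bench; neighbouring spots are 76 mm apart
- spot3 (a point): grey spot, place 3 of the row, painted flat on the shelf board, 68 mm across; this is its centre on the board's top, 60 mm above the bench; neighbouring spots are 76 mm apart
- spot4 (a point): grey spot, place 4 of the row, painted flat on the shelf board, 68 mm across; this is its centre on the board's top, 60 mm above the bench; neighbouring spots are 76 mm apart
- oiler: small white plastic oil bottle, 44 mm across, 130 mm tall, red cap; not part of the job, leave it where it is
- driver: screwdriver lying flat; not part of the job, leave it where it is
- tin: needle tin, 66 mm across, 45 mm tall; not part of the job, leave it where it is
- pulley: steel pulley ring lying flat, 72 mm across, 22 mm high; not part of the job, leave it where it is

How it is judged (in metres and radians):
On the way, in this order (a step that is already met when the one before it is completed fails the run):
1. the dial is turned down to off (below 0.16 rad) (value of joint dial below 0.16 rad), for 0.2 s.
2. with the dial off, the bolt is seated and the wrench breaks over (bent by more than 0.12 rad) (value of joint dial below 0.16 rad and value of joint click above 0.12 rad and value of joint bolt above 0.82 rad), for 0.1 s.
3. the dial is turned up to the green rider (horizontal distance between dial_pointer and rider_mark below 0.0068 m), for 0.3 s.
At the end, for the whole second after the job is handed in: Dial pointer at the green rider (within 6.8 mm at 45 mm radius); bolt not turned back (over 0.76 rad), wrench straight again (under 0.05 rad); every cone present upright and at rest on the shelf, within 14 mm of a spot's centre, the spots filled from the red one on without a gap (horizontal distance between dial_pointer and rider_mark below 0.0068 m and value of joint bolt above 0.76 rad and value of joint click below 0.05 rad and (horizontal distance between cone1 and spot1 below 0.014 m or (horizontal distance between cone1 and spot2 below 0.014 m and horizontal distance between any of cone2, cone3, cone4 and spot1 below 0.014 m) or (horizontal distance between cone1 and spot3 below 0.014 m and horizontal distance between any of cone2, cone3, cone4 and spot1 below 0.014 m and horizontal distance between any of cone2, cone3, cone4 and spot2 below 0.014 m) or (horizontal distance between cone1 and spot4 below 0.014 m and horizontal distance between any of cone2, cone3, cone4 and spot1 below 0.014 m and horizontal distance between any of cone2, cone3, cone4 and spot2 below 0.014 m and horizontal distance between any of cone2, cone3, cone4 and spot3 below 0.014 m)) and angle between each of cone1, cone2, cone3, cone4's own z axis and vertical below 0.1 rad and z of cone1 in the frame of spot1 between -0.006 and 0.008 m and linear speed of each of cone1, cone2, cone3, cone4 below 0.03 m/s and (horizontal distance between cone2 and spot1 below 0.014 m or (horizontal distance between cone2 and spot2 below 0.014 m and horizontal distance between any of cone1, cone3, cone4 and spot1 below 0.014 m) or (horizontal distance between cone2 and spot3 below 0.014 m and horizontal distance between any of cone1, cone3, cone4 and spot1 below 0.014 m and horizontal distance between any of cone1, cone3, cone4 and spot2 below 0.014 m) or (horizontal distance between cone2 and spot4 below 0.014 m and horizontal distance between any of cone1, cone3, cone4 and spot1 below 0.014 m and horizontal distance between any of cone1, cone3, cone4 and spot2 below 0.014 m and horizontal distance between any of cone1, cone3, cone4 and spot3 below 0.014 m)) and z of cone2 in the frame of spot1 between -0.006 and 0.008 m and (horizontal distance between cone3 and spot1 below 0.014 m or (horizontal distance between cone3 and spot2 below 0.014 m and horizontal distance between any of cone1, cone2, cone4 and spot1 below 0.014 m) or (horizontal distance between cone3 and spot3 below 0.014 m and horizontal distance between any of cone1, cone2, cone4 and spot1 below 0.014 m and horizontal distance between any of cone1, cone2, cone4 and spot2 below 0.014 m) or (horizontal distance between cone3 and spot4 below 0.014 m and horizontal distance between any of cone1, cone2, cone4 and spot1 below 0.014 m and horizontal distance between any of cone1, cone2, cone4 and spot2 below 0.014 m and horizontal distance between any of cone1, cone2, cone4 and spot3 below 0.014 m)) and z of cone3 in the frame of spot1 between -0.006 and 0.008 m and (horizontal distance between cone4 and spot1 below 0.014 m or (horizontal distance between cone4 and spot2 below 0.014 m and horizontal distance between any of cone1, cone2, cone3 and spot1 below 0.014 m) or (horizontal distance between cone4 and spot3 below 0.014 m and horizontal distance between any of cone1, cone2, cone3 and spot1 below 0.014 m and horizontal distance between any of cone1, cone2, cone3 and spot2 below 0.014 m) or (horizontal distance between cone4 and spot4 below 0.014 m and horizontal distance between any of cone1, cone2, cone3 and spot1 below 0.014 m and horizontal distance between any of cone1, cone2, cone3 and spot2 below 0.014 m and horizontal distance between any of cone1, cone2, cone3 and spot3 below 0.014 m)) and z of cone4 in the frame of spot1 between -0.006 and 0.008 m); the robot touches nothing.
It fails at once if the wrench is forced on towards its stop (bent by more than 0.4 rad) (value of joint click above 0.4 rad).
It fails at once if the rider is shifted by more than 8 mm (distance of rider_mark from where it was at the start of the episode above 0.008 m).
It fails at once if a bystander (oiler, screwdriver, tin or pulley) is pushed more than 50 mm (distance of any of oiler, driver, tin, pulley from where it was at the start of the episode above 0.05 m).
Of cone1, cone2, cone3, cone4 only 3 to 4 are there at a start; the rules pass over those that are not, and their reading is None.
At some moment in a run one of cone1, cone2, cone3, cone4 may be knocked a few centimetres aside while the robot is not near it.
It also fails if it takes over 208 s, if anything falls off the work surface, if the arm or the gripper's body presses on something with over 40 N, if the wrist force passes 120 N, or if a joint passes its speed limit or range.

## Working session

There is one attempt and no reset: what is moved stays moved. The work goes in short steps, Python scripts to look and compute and a tool call to move; the robot and the scene stay as the last step left them, time stands still between calls to the robot, and variables do not carry over. Pictures are saved under pics/ and viewed, at most 14 in all, crops included, and the job is handed in when it is done.

Besides the shell and the picture viewer there is one more tool, called after ">>>" by a JSON object that holds its "method" and its "body", one argument or row to a line. drive_tool: Moves the arm, as the interface text tells. Its arguments: {"type":"object","properties":{"moves":{"type":"array","items":{"type":"object","properties":{"delta_pos":{"type":"array","items":{"type":"number"}},"turn":{"type":"number"},"claw":{"type":"number"}}}}},"required":["moves"]}

```bash
mkdir -p pics
cat > h.py <<'E'
import numpy as np, cv2
from station import monitor, cams, ticket
def cap(n,f=None):
    c=cams.capture(n)
    if f: cv2.imwrite('pics/'+f,c['color'][:,:,::-1])
    np.savez('last_%s.npz'%n,**c); return c
def load(n): return dict(np.load('last_%s.npz'%n))
def K(c): return 210/np.tan(np.radians(float(c['vertical_fov']))/2)
def px(c,u,v,z=None):
    "world point of pixel; by depth, or on plane of height z"
    f=K(c);r=np.array([(u-c['cx'])/f,(v-c['cy'])/f,1]);E=c['extrinsics']
    d=E[:3,:3]@r;o=E[:3,3]
    s=c['range_z'][int(round(v)),int(round(u))] if z is None else (z-o[2])/d[2]
    return o+s*d
def cloud(c):
    v,u=np.mgrid[0:420,0:560];f=K(c);z=c['range_z']
    P=np.stack([(u-c['cx'])/f*z,(v-c['cy'])/f*z,z],-1)
    return P@c['extrinsics'][:3,:3].T+c['extrinsics'][:3,3]
def tool():
    s=monitor.sense(); return np.array(s['tcp_pos']),np.array(s['ee_rot']),s
def to(x,y,z):
    p,R,s=tool(); return np.round(R.T@(np.array([x,y,z])-p)*1000,1)
E
python3 - <<'E'
from h import *
a=cap('top','t0.png');b=cap('scene','s0.png')
p,R,s=tool();print(p,R.round(3),s['time_s'],s['gripper_width'])
for c in (a,b):print(K(c),c['extrinsics'].round(3).tolist())
E
```

```text
[0.2754094  0.56045566 0.22156985] [[ 0.897 -0.441 -0.001]
 [-0.441 -0.897 -0.002]
 [ 0.     0.002 -1.   ]] 0.1 0.9999723439324695
425.08168501579524 [[-0.011, -0.989, 0.145, 0.342], [-1.0, 0.014, 0.018, -0.007], [-0.02, -0.145, -0.989, 1.263], [0.0, 0.0, 0.0, 1.0]]
470.2863667374684 [[-0.755, 0.561, -0.339, 0.963], [0.655, 0.643, -0.396, 0.562], [-0.004, -0.521, -0.853, 1.25], [0.0, 0.0, 0.0, 1.0]]
```

View pics/t0.png

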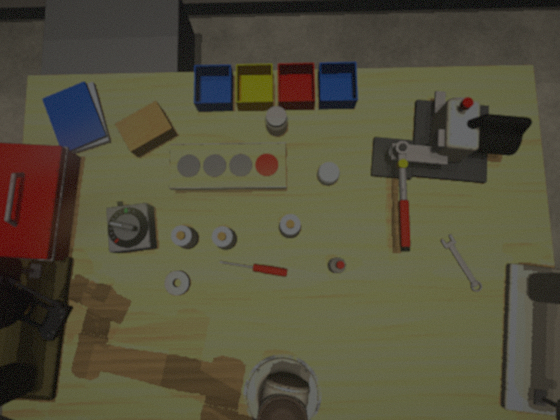

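View pics/s0.png

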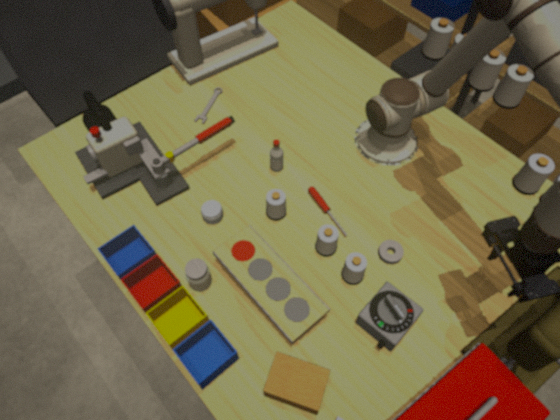

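The top view shows:
- cones at (181,236), (222,238) and (289,225)
- dial at (128,226), red spot at (266,164), and spots leftward to (188,166)
- wrench hinge at (403,161) and grip at (405,225)
- pulley at (177,283), driver at (255,268), oiler at (338,265), tin at (328,173), and an unknown pale thing at (276,120)

I'll enlarge the dial and the unknown thing.

Run:
```python
from h import *
a=load('top');b=load('scene')
g=lambda c,u,v,w,h,k:cv2.resize(cv2.convertScaleAbs(c['color'][v:v+h,u:u+w,::-1],alpha=1.8),None,fx=k,fy=k,interpolation=cv2.INTER_CUBIC)
A=g(a,95,195,70,65,6);B=g(b,345,275,90,75,5);C=g(b,165,240,70,60,6);D=g(a,370,120,70,150,2.4)
M=np.zeros((600,800,3),np.uint8)
for im,x,y in((g(a,95,195,66,60,5),0,0),(g(b,345,275,90,75,5),340,0),(g(b,165,245,60,45,4),0,310),(g(b,60,85,180,110,3),250,0) if 0 else (g(a,370,90,130,90,3),300,380)):
    h,w=im.shape[:2];h=min(h,600-y);w=min(w,800-x);M[y:y+h,x:x+w]=im[:h,:w]
cv2.imwrite('pics/m0.png',M)
for n,u,v,z in(('c',181,236,.095),('c',222,238,.095),('c',289,225,.095),('unk',276,120,.09),('tin',328,173,.045),('red',266.5,164.5,.06),('s2',240.5,165,.06),('s3',214.5,165.5,.06),('s4',188,166,.06),('hinge',403,161,.123),('grip',405,225,.123),('oiler',338,265,.13),('bolt',402,147,.13),('dial',128,226,.117)):
    print(n,px(a,u,v).round(3),px(a,u,v,z).round(3))
```

```text
c [0.443 0.272 0.095] [0.443 0.272 0.095]
c [0.437 0.159 0.092] [0.436 0.159 0.095]
c [ 0.47  -0.027  0.092] [ 0.47  -0.027  0.095]
unk [0.775 0.006 0.09 ] [0.775 0.006 0.09 ]
tin [ 0.626 -0.143  0.049] [ 0.627 -0.144  0.045]
red [0.651 0.035 0.06 ] [0.652 0.035 0.06 ]
s2 [0.651 0.111 0.06 ] [0.651 0.111 0.06 ]
s3 [0.652 0.187 0.057] [0.651 0.187 0.06 ]
s4 [0.65  0.264 0.063] [0.651 0.264 0.06 ]
hinge [ 0.639 -0.341  0.122] [ 0.639 -0.341  0.123]
grip [ 0.463 -0.337  0.123] [ 0.463 -0.337  0.123]
oiler [ 0.358 -0.153  0.13 ] [ 0.358 -0.153  0.13 ]
bolt [ 0.678 -0.34   0.124] [ 0.677 -0.338  0.13 ]
dial [0.471 0.413 0.115] [0.471 0.413 0.117]
```

View pics/m0.png

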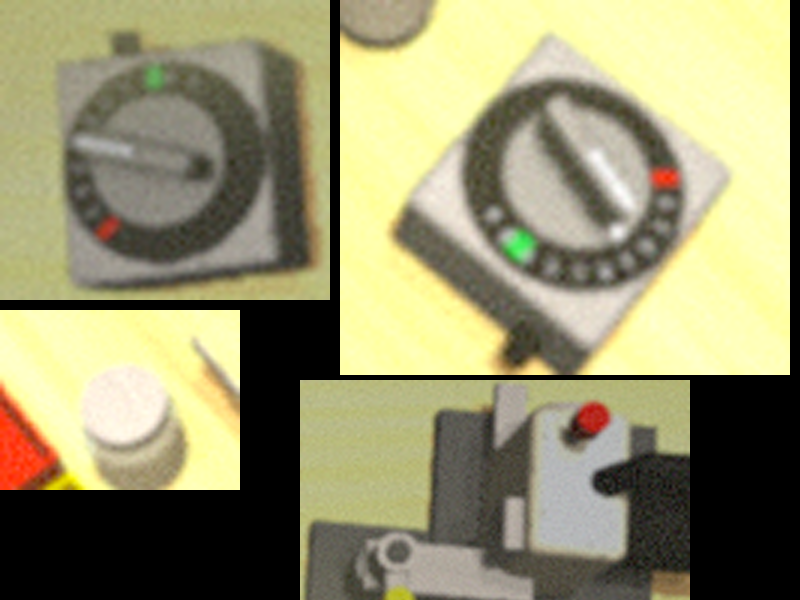

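The crops show the dial ring centred near (128,227) in the top view. The red mark is near (116.6,241), the green rider near (126,210.4), and the white line points left. The unknown object is a plain jar with neither core nor foot, so it isn't a cone. Next I compute the dial angles.

Run:
```python
from h import *
a=load('top');b=load('scene')
def rep(c,T,n):
    O=px(c,*T['ring'],.071);r=px(c,*T['red'],.071);g=px(c,*T['grn'],.076);t=px(c,*T['tip'],.117);e=px(c,*T['end'],.117)
    an=lambda v:np.arctan2(v[1],v[0])
    print(n,O,(t+e)/2,np.linalg.norm(t-e),np.linalg.norm(g-O),'ang red,grn,ptr',an(r-O),an(g-O),an(t-e))
A=lambda x,y:(95+x/5-.4,195+y/5-.4);B=lambda x,y:(345+(x-340)/5-.4,275+y/5-.4)
rep(a,dict(ring=A(165,162),red=A(108,230),grn=A(155,77),tip=A(75,143),end=A(212,170)),'top')
rep(b,dict(ring=B(574,184),red=B(665,178),grn=B(519,245),tip=B(622,232),end=B(548,100)),'scene')
p,R,s=tool();print('toolx ang',np.arctan2(R[1,0],R[0,0]),np.arctan2(R[1,1],R[0,1]),s['joints'])
print(to(.471,.413,.2))
```

```text
top [0.47304198 0.43082718 0.071     ] [0.47116177 0.42593197 0.117     ] 0.07755912040160294 0.048702524910257596 ang red,grn,ptr 2.4609608088095603 0.1196569967706518 1.3653503748995248
scene [0.47283207 0.43268844 0.071     ] [0.48057992 0.43448476 0.117     ] 0.07481498741736763 0.04792814616233862 ang red,grn,ptr 2.493408926133319 0.08298517998256599 1.2460131995865624
toolx ang -0.4569197308238987 -2.0277162769560646 [ 7.86456997e+01  2.20870849e+01  3.88460699e-01 -2.42659764e-02
 -6.84116643e+01 -1.48163281e+01]
[240.6  46.   21.7]
```

>>> {"method": "drive_tool", "body": {
  "moves": [
    {"delta_pos":[58.6,7.3,0],"turn":0,"claw":1},
    {"delta_pos":[58.6,7.3,0],"turn":0,"claw":1},
    {"delta_pos":[58.6,7.3,0],"turn":0,"claw":1},
    {"delta_pos":[58.6,7.3,0],"turn":0,"claw":1},
    {"delta_pos":[0,0,0],"turn":0.173,"claw":1},
    {"delta_pos":[0,0,0],"turn":0.173,"claw":1},
    {"delta_pos":[0,0,0],"turn":0.173,"claw":1},
    {"delta_pos":[0,0,0],"turn":0.173,"claw":1},
    {"delta_pos":[0,0,0],"turn":0.173,"claw":1},
    {"delta_pos":[0,0,0],"turn":0.173,"claw":1},
    {"delta_pos":[0,0,0],"turn":0.173,"claw":1},
    {"delta_pos":[0,0,0],"turn":0.173,"claw":1}
  ]
}}

```text
time_s: 1.6
tcp_pos: [0.4729, 0.4311, 0.2219]
ee_rot: [[-0.272, -0.962, -0.001], [-0.962, 0.272, -0.001], [0.001, 0.001, -1.0]]
wrist_force: [0.2, -0.4, -0.3]
gripper_width: 0.996
gripper_force: 0.0
```

Run:
```python
from h import *
c=cap('wrist');cv2.imwrite('pics/w0.png',cv2.convertScaleAbs(c['color'][:,:,::-1],alpha=1.6))
p,R,s=tool();print(p,np.arctan2(R[1,0],R[0,0]),K(c),c['extrinsics'].round(3).tolist(),s['time_s'])
```

```text
[0.47283139 0.43107669 0.22185651] -1.8502913107249732 371.0997510025933 [[-0.962, 0.259, 0.081, 0.449], [0.272, 0.918, 0.288, 0.351], [-0.0, 0.299, -0.954, 0.384], [0.0, 0.0, 0.0, 1.0]] 1.65
```

View pics/w0.png

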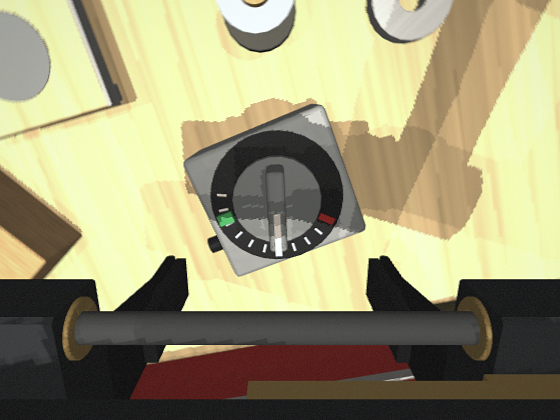

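The wrist view shows the dial ring centred near (277,195), with the bar from (275,165) to (279,252), the red mark at (327,218) and the rider at (226,219). I'll refine these in an enlarged crop.

Run:
```python
from h import *
c=load('wrist')
cv2.imwrite('pics/w1.png',cv2.resize(cv2.convertScaleAbs(c['color'][115:275,195:360,::-1],alpha=1.6),None,fx=3.6,fy=3.6,interpolation=cv2.INTER_CUBIC))
P=cloud(c);m=(abs(P[...,2]-.117)<.004)&(np.hypot(P[...,0]-.473,P[...,1]-.431)<.06)
q=P[m][:,:2];mu=q.mean(0);w,V=np.linalg.eigh(np.cov((q-mu).T));r=cv2.minAreaRect(q.astype(np.float32)*1000);print(mu,np.arctan2(*V[::-1,1]),len(q),r)
hsv=cv2.cvtColor(c['color'],cv2.COLOR_RGB2HSV);v,u=np.mgrid[0:420,0:560];roi=(u>195)&(u<360)&(v>115)&(v<275)
for n,k,z in(('grn',(hsv[...,0]>45)&(hsv[...,0]<80),.076),('red',((hsv[...,0]<6)|(hsv[...,0]>174)),.0705)):
    k=k&(hsv[...,1]>130)&(hsv[...,2]>40)&roi
    a=px(c,u[k].mean(),v[k].mean(),z);print(n,k.sum(),u[k].mean(),v[k].mean(),a,P[k][:,2].mean())
O=px(c,277,194.5,.071);print(O)
```

```text
[0.47155122 0.43014038] 1.350964550393748 1486 ((472.0736389160156, 432.15899658203125), (65.61067962646484, 14.0311279296875), 77.40585327148438)
grn 92 225.18478260869566 219.20652173913044 [0.51977221 0.43679523 0.076     ] 0.07758248203354717
red 113 326.3362831858407 218.56637168141592 [0.43420263 0.46221831 0.0705    ] 0.07208280475018557
[0.47043078 0.42889838 0.071     ]
```

View pics/w1.png

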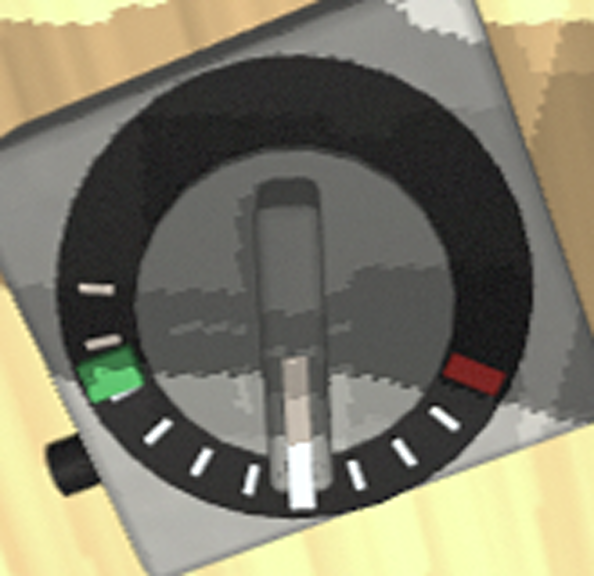

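>>> {"method": "drive_tool", "body": {
  "moves": [
    {"delta_pos":[0,1,40],"turn":-0.06,"claw":0.5},
    {"delta_pos":[0,0,45],"turn":0,"claw":0.5},
    {"delta_pos":[0,0,48],"turn":0,"claw":0.5},
    {"delta_pos":[0,0,0],"turn":0,"claw":0.5},
    {"delta_pos":[0,0,0],"turn":0,"claw":0},
    {"delta_pos":[0,0,0],"turn":0,"claw":0},
    {"delta_pos":[0,0,0],"turn":0,"claw":0},
    {"delta_pos":[0,0,0],"turn":0,"claw":0}
  ]
}}

```text
time_s: 2.65
tcp_pos: [0.4727, 0.4318, 0.0905]
ee_rot: [[-0.208, -0.978, 0.001], [-0.978, 0.208, 0.001], [-0.001, -0.001, -1.0]]
wrist_force: [10.8, -4.0, -1.5]
gripper_width: 0.174
gripper_force: 6.0
```

>>> {"method": "drive_tool", "body": {
  "moves": [
    {"turn":-0.14,"claw":0},
    {"turn":-0.16,"claw":0},
    {"turn":-0.16,"claw":0},
    {"turn":-0.16,"claw":0},
    {"turn":-0.16,"claw":0},
    {"turn":-0.16,"claw":0},
    {"turn":-0.1,"claw":0},
    {"turn":-0.04,"claw":0},
    {"turn":0,"claw":0}
  ]
}}

```text
invalid input
```

Run:
```python
from h import *
p,R,s=tool();print(p,np.arctan2(R[1,0],R[0,0])+np.pi,s['moment'],s['wrist_force'],s['gripper_width'])
```

```text
[0.47266755 0.43182954 0.09050243] 1.3611306897231963 [-1.10369197 -3.29907666 -0.12239436] [10.813321   -3.99239235 -1.54813949] 0.17446637412008092
```

>>> {"method": "drive_tool", "body": {
  "moves": [
    {"delta_pos":[0,0,0],"turn":-0.14,"claw":0},
    {"delta_pos":[0,0,0],"turn":-0.16,"claw":0},
    {"delta_pos":[0,0,0],"turn":-0.16,"claw":0},
    {"delta_pos":[0,0,0],"turn":-0.16,"claw":0},
    {"delta_pos":[0,0,0],"turn":-0.16,"claw":0},
    {"delta_pos":[0,0,0],"turn":-0.16,"claw":0},
    {"delta_pos":[0,0,0],"turn":-0.1,"claw":0},
    {"delta_pos":[0,0,0],"turn":-0.04,"claw":0},
    {"delta_pos":[0,0,0],"turn":0,"claw":0}
  ]
}}

```text
time_s: 3.78
tcp_pos: [0.4736, 0.4318, 0.0905]
ee_rot: [[0.764, -0.645, 0.003], [-0.645, -0.764, 0.001], [0.001, -0.003, -1.0]]
wrist_force: [5.7, -0.9, 0.7]
gripper_width: 0.159
gripper_force: 30.0
```

Run:
```python
from h import *
p,R,s=tool();print(p,np.arctan2(R[1,0],R[0,0])+np.pi,s['moment'],s['wrist_force'],s['gripper_width'])
```

```text
[0.47363871 0.43177944 0.09046608] 2.440739632913743 [-0.46590227 -1.43819626  0.05463175] [ 5.65847937 -0.89290857  0.74053509] 0.1591522375545903
```

>>> {"method": "drive_tool", "body": {
  "moves": [
    {"delta_pos":[0,0,0],"turn":-0.03,"claw":0},
    {"delta_pos":[0,0,0],"turn":-0.03,"claw":0},
    {"delta_pos":[0,0,0],"turn":0,"claw":0},
    {"delta_pos":[0,0,0],"turn":0,"claw":0}
  ]
}}

```text
time_s: 4.28
tcp_pos: [0.4737, 0.4318, 0.0905]
ee_rot: [[0.8, -0.6, 0.003], [-0.6, -0.8, 0.002], [0.001, -0.003, -1.0]]
wrist_force: [5.5, -1.6, 1.2]
gripper_width: 0.161
gripper_force: 30.0
```

Run:
```python
from h import *
p,R,s=tool();print(p,np.arctan2(R[1,0],R[0,0])+np.pi,s['moment'],s['wrist_force'],s['gripper_width'])
```

```text
[0.47366203 0.43182445 0.09049076] 2.4979471658565586 [-0.43656943 -1.59805256 -0.5534101 ] [ 5.45134956 -1.57009247  1.17597201] 0.1607989450899367
```

>>> {"method": "drive_tool", "body": {
  "moves": [
    {"delta_pos":[0,0,0],"turn":0,"claw":0.5},
    {"delta_pos":[0,0,0],"turn":0,"claw":0.5},
    {"delta_pos":[0,0,0],"turn":0,"claw":0.5},
    {"delta_pos":[0,0,-50],"turn":0,"claw":0.5},
    {"delta_pos":[0,0,-60],"turn":-0.16,"claw":0},
    {"delta_pos":[0,0,0],"turn":-0.16,"claw":0},
    {"delta_pos":[0,0,0],"turn":-0.16,"claw":0},
    {"delta_pos":[0,0,0],"turn":-0.16,"claw":0},
    {"delta_pos":[0,60,0],"turn":0,"claw":0},
    {"delta_pos":[0,60,0],"turn":0,"claw":0},
    {"delta_pos":[0,60,0],"turn":0,"claw":0},
    {"delta_pos":[0,60,0],"turn":0,"claw":0}
  ]
}}

```text
time_s: 5.78
tcp_pos: [0.4713, 0.1899, 0.1996]
ee_rot: [[1.0, 0.0, -0.0], [0.0, -1.0, 0.0], [-0.0, -0.0, -1.0]]
wrist_force: [1.3, 0.1, -0.1]
gripper_width: 0.002
gripper_force: 0.0
```

>>> {"method": "drive_tool", "body": {
  "moves": [
    {"delta_pos":[0,60,0],"turn":0,"claw":0},
    {"delta_pos":[0,60,0],"turn":0,"claw":0},
    {"delta_pos":[0,60,0],"turn":0,"claw":0},
    {"delta_pos":[0,60,0],"turn":0,"claw":0},
    {"delta_pos":[0,60,0],"turn":0,"claw":0},
    {"delta_pos":[0,60,0],"turn":0,"claw":0},
    {"delta_pos":[0,60,0],"turn":0,"claw":0},
    {"delta_pos":[0,60,0],"turn":0,"claw":0},
    {"delta_pos":[0,60,0],"turn":0,"claw":0},
    {"delta_pos":[0,40,0],"turn":0,"claw":0},
    {"delta_pos":[0,0,0],"turn":0,"claw":0}
  ]
}}

```text
time_s: 7.15
tcp_pos: [0.4709, -0.3905, 0.1985]
ee_rot: [[1.0, -0.005, -0.001], [-0.005, -1.0, 0.001], [-0.001, -0.001, -1.0]]
wrist_force: [-0.5, 0.9, 0.3]
gripper_width: 0.004
gripper_force: 0.0
```

Run:
```python
from h import *
c=cap('wrist');cv2.imwrite('pics/w2.png',cv2.convertScaleAbs(c['color'][:,:,::-1],alpha=1.6))
b=cap('top')
p,R,s=tool();print(p,np.arctan2(R[1,0],R[0,0]),s['joints'],s['wrist_force'],to(.463,-.388,.091))
A=load('top')
```

```text
[ 0.47111253 -0.38812174  0.19897597] -0.0015507459916033048 [-2.43203094e+01  2.16290407e+01 -3.66398191e+00 -2.95400874e-02
 -6.47818977e+01  1.14244034e+02] [ 0.72335562 -0.00655703 -0.35949735] [ -8.  -0. 108.]
```

View pics/w2.png

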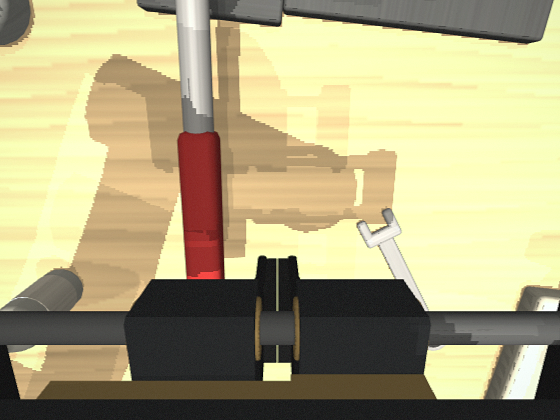

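The handle runs along x with the grip's red part at (200,205), and the closed fingers stand clear on its -y side. I descend there and push.

>>> {"method": "drive_tool", "body": {
  "moves": [
    {"delta_pos":[-4,0,54],"turn":0,"claw":0},
    {"delta_pos":[-4,0,54],"turn":0,"claw":0},
    {"delta_pos":[0,0,0],"turn":0,"claw":0},
    {"delta_pos":[0,-10,0],"turn":0,"claw":0},
    {"delta_pos":[0,-9,0],"turn":0,"claw":0},
    {"delta_pos":[-1.4,-10.5,0],"turn":0.05,"claw":0},
    {"delta_pos":[-1.4,-10.5,0],"turn":0.05,"claw":0},
    {"delta_pos":[-1.4,-10.5,0],"turn":0.05,"claw":0},
    {"delta_pos":[0,0,0],"turn":0,"claw":0}
  ]
}}

```text
time_s: 8.38
tcp_pos: [0.4621, -0.3372, 0.0937]
ee_rot: [[0.989, -0.148, 0.003], [-0.148, -0.989, -0.001], [0.003, 0.001, -1.0]]
wrist_force: [0.8, -0.3, 0.6]
gripper_width: 0.006
gripper_force: 0.0
```

>>> {"method": "drive_tool", "body": {
  "moves": [
    {"delta_pos":[-1.4,-10.5,0],"turn":0.05,"claw":0},
    {"delta_pos":[-0.7,-5.2,0],"turn":0.025,"claw":0}
  ]
}}

```text
time_s: 8.62
tcp_pos: [0.4627, -0.3224, 0.0931]
ee_rot: [[0.975, -0.223, 0.003], [-0.223, -0.975, -0.002], [0.003, 0.001, -1.0]]
wrist_force: [1.1, -1.3, 1.4]
gripper_width: 0.007
gripper_force: 1.3
```

>>> {"method": "drive_tool", "body": {
  "moves": [
    {"delta_pos":[-0.7,-5.2,0],"turn":0.025,"claw":0},
    {"delta_pos":[-0.7,-5.2,0],"turn":0.025,"claw":0}
  ]
}}

```text
time_s: 8.88
tcp_pos: [0.4633, -0.3117, 0.0922]
ee_rot: [[0.962, -0.273, 0.002], [-0.273, -0.962, -0.001], [0.002, 0.0, -1.0]]
wrist_force: [1.0, -2.5, 2.2]
gripper_width: 0.002
gripper_force: 1.7
```

Run:
```python
from h import *
b=cap('top');P=cloud(b);hsv=cv2.cvtColor(b['color'],cv2.COLOR_RGB2HSV)
def hand(P,hsv):
    k=((hsv[...,0]<8)|(hsv[...,0]>172))&(hsv[...,1]>120)&(abs(P[...,2]-.115)<.02)&(P[...,0]>.35)&(P[...,0]<.62)&(abs(P[...,1]+.28)<.14)
    q=P[k];r=cv2.minAreaRect(q[:,:2].astype(np.float32)*1000);print(len(q),q.mean(0),r)
hand(P,hsv)
y=(hsv[...,0]>22)&(hsv[...,0]<35)&(hsv[...,1]>200)&(P[...,2]>.1)&(P[...,2]<.14)&(P[...,1]<-.25);print(y.sum(),P[y].mean(0))
cv2.imwrite('pics/t1.png',cv2.resize(cv2.convertScaleAbs(b['color'][110:300,320:500,::-1],alpha=1.8),None,fx=3,fy=3))
```

```text
104 [ 0.42907085 -0.27505954  0.12150763] ((430.42041015625, -276.7558288574219), (24.249160766601562, 33.657806396484375), 79.24633026123047)
4 [ 0.63304684 -0.32926567  0.12246886]
```

View pics/t1.png

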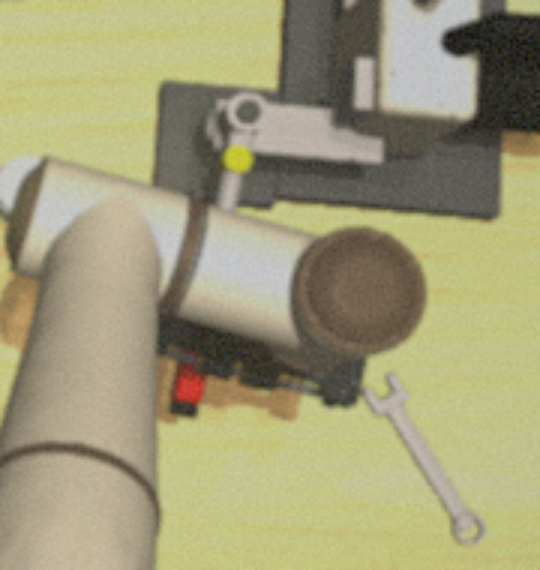

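The handle has turned with the push: the yellow hinge is at (238,159) and the bit of red grip at (188,385) in the crop. I continue in small steps, watching the force.

>>> {"method": "drive_tool", "body": {
  "moves": [
    {"delta_pos":[-0.7,-5.2,0],"turn":0.025,"claw":0},
    {"delta_pos":[-0.7,-5.2,0],"turn":0.025,"claw":0}
  ]
}}

```text
time_s: 9.18
tcp_pos: [0.4641, -0.3009, 0.0914]
ee_rot: [[0.947, -0.322, -0.0], [-0.322, -0.947, 0.0], [-0.0, 0.0, -1.0]]
wrist_force: [0.8, -2.0, 1.2]
gripper_width: 0.005
gripper_force: 1.3
```

>>> {"method": "drive_tool", "body": {
  "moves": [
    {"delta_pos":[-0.7,-5.2,0],"turn":0.025,"claw":0},
    {"delta_pos":[-0.7,-5.2,0],"turn":0.025,"claw":0}
  ]
}}

```text
time_s: 9.43
tcp_pos: [0.4663, -0.2905, 0.0914]
ee_rot: [[0.93, -0.369, -0.0], [-0.369, -0.93, 0.0], [-0.0, 0.0, -1.0]]
wrist_force: [1.5, -2.6, 1.4]
gripper_width: 0.005
gripper_force: 1.2
```

>>> {"method": "drive_tool", "body": {
  "moves": [
    {"delta_pos":[-0.7,-5.2,0],"turn":0.025,"claw":0},
    {"delta_pos":[-0.7,-5.2,0],"turn":0.025,"claw":0}
  ]
}}

```text
time_s: 9.68
tcp_pos: [0.469, -0.2804, 0.0915]
ee_rot: [[0.91, -0.415, -0.0], [-0.415, -0.91, -0.0], [-0.0, 0.0, -1.0]]
wrist_force: [0.9, -2.3, 0.6]
gripper_width: 0.007
gripper_force: 1.2
```

>>> {"method": "drive_tool", "body": {
  "moves": [
    {"delta_pos":[-0.7,-5.2,0],"turn":0.025,"claw":0},
    {"delta_pos":[-0.7,-5.2,0],"turn":0.025,"claw":0}
  ]
}}

```text
time_s: 9.93
tcp_pos: [0.4721, -0.2703, 0.0915]
ee_rot: [[0.888, -0.46, -0.0], [-0.46, -0.888, 0.0], [-0.0, 0.0, -1.0]]
wrist_force: [-0.2, -3.1, 1.2]
gripper_width: 0.002
gripper_force: 1.2
```

>>> {"method": "drive_tool", "body": {
  "moves": [
    {"delta_pos":[-0.7,-5.2,0],"turn":0.025,"claw":0},
    {"delta_pos":[-0.7,-5.2,0],"turn":0.025,"claw":0}
  ]
}}

```text
time_s: 10.18
tcp_pos: [0.4757, -0.2605, 0.0915]
ee_rot: [[0.864, -0.503, -0.0], [-0.503, -0.864, 0.0], [-0.0, 0.0, -1.0]]
wrist_force: [1.1, -3.4, 0.3]
gripper_width: 0.001
gripper_force: 1.2
```

>>> {"method": "drive_tool", "body": {
  "moves": [
    {"delta_pos":[-0.7,-5.2,0],"turn":0.025,"claw":0},
    {"delta_pos":[-0.7,-5.2,0],"turn":0.025,"claw":0}
  ]
}}

```text
time_s: 10.42
tcp_pos: [0.4792, -0.252, 0.0916]
ee_rot: [[0.838, -0.545, -0.002], [-0.545, -0.838, -0.002], [-0.001, 0.003, -1.0]]
wrist_force: [-2.8, -11.2, 0.0]
gripper_width: 0.007
gripper_force: 5.6
```

>>> {"method": "drive_tool", "body": {
  "moves": [
    {"delta_pos":[-1,-7,0],"turn":0.042,"claw":0},
    {"delta_pos":[-1,-7,0],"turn":0.042,"claw":0},
    {"delta_pos":[-1,-7,0],"turn":0.042,"claw":0}
  ]
}}

```text
time_s: 10.8
tcp_pos: [0.4877, -0.234, 0.0914]
ee_rot: [[0.762, -0.647, -0.004], [-0.647, -0.762, -0.002], [-0.002, 0.004, -1.0]]
wrist_force: [-4.1, -12.8, 0.6]
gripper_width: 0.006
gripper_force: 6.1
```

>>> {"method": "drive_tool", "body": {
  "moves": [
    {"delta_pos":[-1,-7,0],"turn":0.042,"claw":0},
    {"delta_pos":[-1,-5,0],"turn":0.03,"claw":0},
    {"delta_pos":[0,0,0],"turn":0,"claw":0},
    {"delta_pos":[0,0,0],"turn":0,"claw":0}
  ]
}}

```text
time_s: 11.3
tcp_pos: [0.4936, -0.224, 0.0914]
ee_rot: [[0.715, -0.7, -0.005], [-0.7, -0.715, -0.002], [-0.002, 0.005, -1.0]]
wrist_force: [-3.6, -13.4, 1.5]
gripper_width: 0.004
gripper_force: 6.3
```

>>> {"method": "drive_tool", "body": {
  "moves": [
    {"delta_pos":[0,8,0],"turn":0,"claw":0},
    {"delta_pos":[0,8,0],"turn":0,"claw":0},
    {"delta_pos":[0,8,0],"turn":0,"claw":0},
    {"delta_pos":[0,8,0],"turn":0,"claw":0},
    {"delta_pos":[0,12,0],"turn":0,"claw":0},
    {"delta_pos":[0,20,0],"turn":0,"claw":0},
    {"delta_pos":[0,10,0],"turn":0,"claw":0},
    {"delta_pos":[0,0,-50],"turn":0,"claw":0},
    {"delta_pos":[0,0,-60],"turn":0,"claw":0},
    {"delta_pos":[0,0,0],"turn":0,"claw":0}
  ]
}}

```text
time_s: 12.55
tcp_pos: [0.447, -0.276, 0.2068]
ee_rot: [[0.716, -0.698, 0.011], [-0.698, -0.716, -0.004], [0.01, -0.005, -1.0]]
wrist_force: [-0.0, 0.0, -0.8]
gripper_width: -0.001
gripper_force: 0.0
```

Run:
```python
from h import *
p,R,s=tool();print(p,np.arctan2(R[1,0],R[0,0]),s['joints'],s['wrist_force'])
c=cap('wrist');P=cloud(c);hsv=cv2.cvtColor(c['color'],cv2.COLOR_RGB2HSV)
k=((hsv[...,0]<8)|(hsv[...,0]>172))&(hsv[...,1]>120)&(abs(P[...,2]-.115)<.015)&(P[...,1]<0)
q=P[k];print(len(q),q.mean(0),cv2.minAreaRect(q[:,:2].astype(np.float32)*1000))
y=(hsv[...,0]>20)&(hsv[...,0]<35)&(hsv[...,1]>200)&(P[...,2]>.1)&(P[...,2]<.14);print(y.sum(),P[y].mean(0))
cv2.imwrite('pics/w3.png',cv2.convertScaleAbs(c['color'][:,:,::-1],alpha=1.6))
g=np.array([.4729,.4315]);print(to(g[0],g[1],p[2]))
```

```text
[ 0.44695449 -0.2759918   0.20675682] -0.7732532356676254 [-13.949185    12.74214023 -15.33916344   0.06598172 -61.26887778
  59.61508254] [-0.00241606  0.04621722 -0.80431924]
6628 [ 0.49999101 -0.24366616  0.12104747] ((494.58843994140625, -237.9805908203125), (24.702173233032227, 127.24954223632812), 59.96126174926758)
0 [nan nan nan]
[-474.  -524.7   -3.4]<stdin>:6: RuntimeWarning: Mean of empty slice.
  ret = um.true_divide(
```

View pics/w3.png

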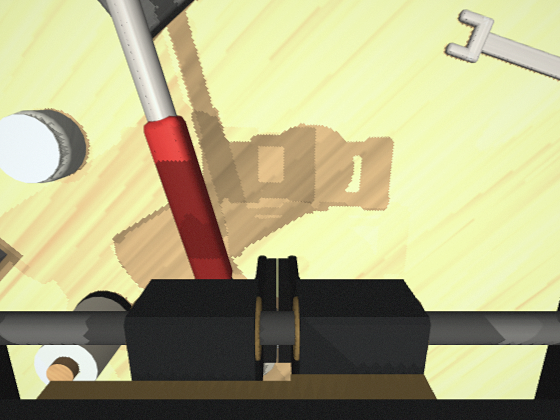

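The handle is released and straight: its angle is 30°, with the grip middle 210 mm from the bolt. Now back to the dial.

>>> {"method": "drive_tool", "body": {
  "moves": [
    {"delta_pos":[-39.5,-43.7,0],"turn":0,"claw":0},
    {"delta_pos":[-39.5,-43.7,0],"turn":0,"claw":0},
    {"delta_pos":[-39.5,-43.7,0],"turn":0,"claw":0},
    {"delta_pos":[-39.5,-43.7,0],"turn":0,"claw":0},
    {"delta_pos":[-39.5,-43.7,0],"turn":0,"claw":0},
    {"delta_pos":[-39.5,-43.7,0],"turn":0,"claw":0},
    {"delta_pos":[-39.5,-43.7,0],"turn":0,"claw":0},
    {"delta_pos":[-39.5,-43.7,0],"turn":0,"claw":0},
    {"delta_pos":[-39.5,-43.7,0],"turn":0,"claw":0},
    {"delta_pos":[-39.5,-43.7,0],"turn":0,"claw":0.5},
    {"delta_pos":[-39.5,-43.7,0],"turn":0,"claw":0.5},
    {"delta_pos":[-39.5,-43.7,0],"turn":0,"claw":0.5}
  ]
}}

```text
time_s: 14.1
tcp_pos: [0.4707, 0.4326, 0.1995]
ee_rot: [[0.715, -0.699, -0.003], [-0.699, -0.715, -0.003], [0.0, 0.004, -1.0]]
wrist_force: [1.0, 0.2, 0.1]
gripper_width: 0.262
gripper_force: 0.0
```

>>> {"method": "drive_tool", "body": {
  "moves": [
    {"delta_pos":[0,0,0],"turn":-0.1,"claw":0.5},
    {"delta_pos":[0,0,0],"turn":0,"claw":0.5}
  ]
}}

```text
time_s: 14.35
tcp_pos: [0.4707, 0.4312, 0.1991]
ee_rot: [[0.781, -0.624, -0.003], [-0.624, -0.781, -0.003], [-0.0, 0.004, -1.0]]
wrist_force: [0.3, 0.2, 0.2]
gripper_width: 0.457
gripper_force: 0.0
```

Run:
```python
from h import *
p,R,s=tool();print(p,np.arctan2(R[1,0],R[0,0]),to(.4733,.4318,.090))
c=cap('wrist');P=cloud(c)
m=(abs(P[...,2]-.117)<.004)&(np.hypot(P[...,0]-.473,P[...,1]-.431)<.06)
q=P[m][:,:2];print(len(q),cv2.minAreaRect(q.astype(np.float32)*1000))
hsv=cv2.cvtColor(c['color'],cv2.COLOR_RGB2HSV);v,u=np.mgrid[0:420,0:560]
for n,k,z in(('grn',(hsv[...,0]>45)&(hsv[...,0]<80),.076),('red',((hsv[...,0]<6)|(hsv[...,0]>174)),.0705)):
    k=k&(hsv[...,1]>130)&(hsv[...,2]>40)&(np.hypot(P[...,0]-.473,P[...,1]-.4315)<.06)
    print(n,k.sum(),u[k].mean(),v[k].mean(),px(c,u[k].mean(),v[k].mean(),z))
    if n=='grn':
        t=k&(P[...,2]>.0745);print('top',t.sum(),P[t].mean(0),P[k].min(0),P[k].max(0),cv2.minAreaRect(P[t][:,:2].astype(np.float32)*1000))
```

```text
[0.47069435 0.43121029 0.19905645] -0.6742486555679759 [  1.7  -2.6 109. ]
1734 ((471.0971374511719, 432.636474609375), (13.542410850524902, 66.54346466064453), 51.641319274902344)
grn 117 229.12820512820514 161.64102564102564 [0.51909987 0.43720759 0.076     ]
top 114 [0.51925693 0.4369874  0.07754004] [0.51190394 0.43112089 0.07111206] [0.52635377 0.44138932 0.07905592] ((519.5657958984375, 436.427001953125), (12.88349723815918, 9.892668724060059), 5.109340190887451)
red 75 38.6 382.5733333333333 [0.47183768 0.71913066 0.0705    ]
```

>>> {"method": "drive_tool", "body": {
  "moves": [
    {"delta_pos":[1,-2,40],"turn":0,"claw":0.5},
    {"delta_pos":[0,0,40],"turn":0,"claw":0.5},
    {"delta_pos":[0,0,29],"turn":0,"claw":0.5},
    {"delta_pos":[0,0,0],"turn":0,"claw":0.5},
    {"delta_pos":[0,0,0],"turn":0,"claw":0},
    {"delta_pos":[0,0,0],"turn":0,"claw":0},
    {"delta_pos":[0,0,0],"turn":0,"claw":0},
    {"delta_pos":[0,0,0],"turn":0,"claw":0},
    {"delta_pos":[0,0,0],"turn":0.1,"claw":0},
    {"delta_pos":[0,0,0],"turn":0.16,"claw":0},
    {"delta_pos":[0,0,0],"turn":0.16,"claw":0},
    {"delta_pos":[0,0,0],"turn":0.16,"claw":0}
  ]
}}

```text
time_s: 15.9
tcp_pos: [0.4735, 0.432, 0.0934]
ee_rot: [[0.307, -0.952, -0.0], [-0.952, -0.307, -0.001], [0.001, 0.0, -1.0]]
wrist_force: [-2.9, -1.0, 3.1]
gripper_width: 0.159
gripper_force: 30.0
```

>>> {"method": "drive_tool", "body": {
  "moves": [
    {"delta_pos":[0,0,0],"turn":0.16,"claw":0},
    {"delta_pos":[0,0,0],"turn":0.16,"claw":0},
    {"delta_pos":[0,0,0],"turn":0.16,"claw":0},
    {"delta_pos":[0,0,0],"turn":0.16,"claw":0},
    {"delta_pos":[0,0,0],"turn":0.16,"claw":0},
    {"delta_pos":[0,0,0],"turn":0.16,"claw":0},
    {"delta_pos":[0,0,0],"turn":0.16,"claw":0},
    {"delta_pos":[0,0,0],"turn":0.16,"claw":0},
    {"delta_pos":[0,0,0],"turn":0.16,"claw":0},
    {"delta_pos":[0,0,0],"turn":0.16,"claw":0},
    {"delta_pos":[0,0,0],"turn":0.16,"claw":0},
    {"delta_pos":[0,0,0],"turn":0,"claw":0}
  ]
}}

```text
time_s: 17.4
tcp_pos: [0.4735, 0.4321, 0.0933]
ee_rot: [[-0.992, -0.129, -0.0], [-0.129, 0.992, -0.0], [0.0, -0.0, -1.0]]
wrist_force: [-2.7, -2.6, 4.3]
gripper_width: 0.158
gripper_force: 30.0
```

Run:
```python
from h import *
p,R,s=tool();print(p,np.arctan2(R[1,0],R[0,0]),s['moment'],s['gripper_width'],s['joints'][5])
```

```text
[0.4734653  0.43208291 0.09334818] -3.0120164954035347 [-0.46673058  0.65609813 -0.07481379] 0.15763537082933068 -139.39591846591512
```

>>> {"method": "drive_tool", "body": {
  "moves": [
    {"delta_pos":[0,0,0],"turn":0.04,"claw":0},
    {"delta_pos":[0,0,0],"turn":0,"claw":0},
    {"delta_pos":[0,0,0],"turn":0,"claw":0},
    {"delta_pos":[0,0,0],"turn":0,"claw":0.5},
    {"delta_pos":[0,0,0],"turn":0,"claw":0.5},
    {"delta_pos":[0,0,0],"turn":0,"claw":0.5},
    {"delta_pos":[0,0,-40],"turn":0,"claw":0.5},
    {"delta_pos":[0,0,-50],"turn":0,"claw":1},
    {"delta_pos":[0,0,-60],"turn":0,"claw":1},
    {"delta_pos":[0,0,0],"turn":0,"claw":1},
    {"delta_pos":[0,0,0],"turn":0,"claw":1}
  ]
}}

```text
time_s: 18.77
tcp_pos: [0.4734, 0.4322, 0.2421]
ee_rot: [[-0.996, -0.088, -0.001], [-0.088, 0.996, 0.0], [0.001, 0.0, -1.0]]
wrist_force: [-1.0, -0.1, -0.1]
gripper_width: 0.868
gripper_force: 0.0
```

```bash
cat >> h.py <<'E'
def cones(P,ok=None):
    "tops of cones (core ring) by height band, clustered"
    m=(P[...,2]>.078)&(P[...,2]<.1)
    n,l,st,ce=cv2.connectedComponentsWithStats(m.astype(np.uint8))
    for i in range(1,n):
        if st[i,4]>60:
            q=P[l==i];(c,r)=cv2.minEnclosingCircle(q[:,:2].astype(np.float32)*1000);print(np.round(ce[i]),st[i,4],'c',np.round(c,1),'r',round(r,1),'zmax',q[:,2].max().round(3))
E
python3 - <<'E'
from h import *
p,R,s=tool();print(p,np.arctan2(R[1,0],R[0,0]),s['time_s'])
c=cap('wrist');P=cloud(c)
m=(abs(P[...,2]-.117)<.004)&(np.hypot(P[...,0]-.473,P[...,1]-.431)<.06)
q=P[m][:,:2];print(len(q),cv2.minAreaRect(q.astype(np.float32)*1000))
hsv=cv2.cvtColor(c['color'],cv2.COLOR_RGB2HSV)
k=(hsv[...,0]>45)&(hsv[...,0]<80)&(hsv[...,1]>130)&(P[...,2]>.0745)&(np.hypot(P[...,0]-.473,P[...,1]-.4315)<.06)
print(P[k].mean(0),cv2.minAreaRect(P[k][:,:2].astype(np.float32)*1000))
cv2.imwrite('pics/w4.png',cv2.convertScaleAbs(c['color'][:,:,::-1],alpha=1.6))
t=cap('top','t2.png');cones(cloud(t));print('wrist');cones(P)
E
```

```text
[0.47339226 0.43216734 0.2421175 ] -3.053771052916966 18.775
1304 ((472.57171630859375, 431.47021484375), (65.70281982421875, 13.547065734863281), 4.648362159729004)
[0.5233095  0.43772001 0.07790489] ((522.1571044921875, 436.9120178222656), (7.611634731292725, 8.573054313659668), 5.379363059997559)
[276. 116.] 338 c [789.5   7.3] r 30.3 zmax 0.095
[426. 155.] 608 c [ 659.7 -436.4] r 92.0 zmax 0.1
[ 64. 166.] 169 c [649.  612.5] r 57.9 zmax 0.1
[495. 151.] 158 c [ 671.3 -608.4] r 52.6 zmax 0.1
[130. 228.] 255 c [473.9 431.1] r 36.9 zmax 0.099
[289. 224.] 333 c [475.3 -27.6] r 28.8 zmax 0.097
[181. 235.] 344 c [448.2 277.1] r 29.7 zmax 0.1
[221. 236.] 343 c [443.8 162.1] r 29.2 zmax 0.099
[ 48. 250.] 150 c [419.8 676.4] r 60.2 zmax 0.1
[336. 264.] 128 c [ 360.9 -157.8] r 21.1 zmax 0.1
[539. 286.] 142 c [ 294.4 -713.7] r 39.9 zmax 0.1
wrist
[502. 189.] 2899 c [460.3 634.6] r 81.9 zmax 0.1
[ 99. 147.] 3818 c [445.1 275.1] r 29.9 zmax 0.097
[276. 190.] 4136 c [471.5 431.3] r 38.0 zmax 0.099
```

View pics/w4.png

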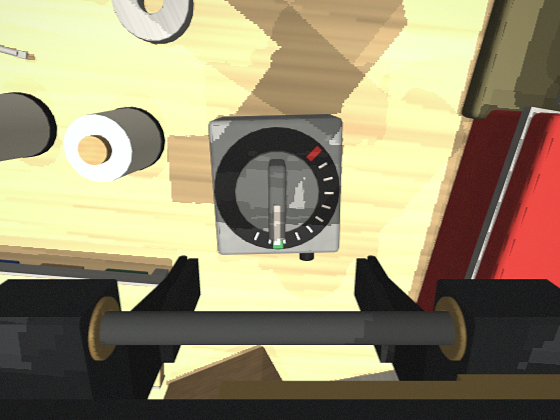

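View pics/t2.png

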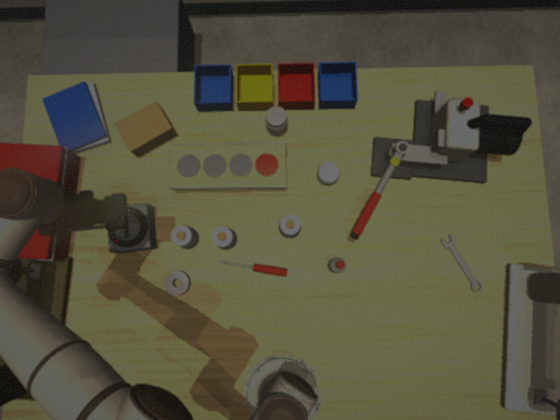

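The wrist view shows the bar lying over the green rider at (278,245), and the measured angles agree within 0.03 rad. The top view shows three cones, unmoved, at (181,236), (222,238) and (289,225), and no fourth one. Next, cone A.

>>> {"method": "drive_tool", "body": {
  "moves": [
    {"delta_pos":[0,0,0],"turn":-0.185,"claw":1},
    {"delta_pos":[0,0,0],"turn":-0.185,"claw":1},
    {"delta_pos":[0,0,0],"turn":-0.185,"claw":1},
    {"delta_pos":[0,0,0],"turn":-0.185,"claw":1},
    {"delta_pos":[0,0,0],"turn":-0.185,"claw":1},
    {"delta_pos":[0,0,0],"turn":-0.185,"claw":1},
    {"delta_pos":[0,0,0],"turn":-0.185,"claw":1},
    {"delta_pos":[0,0,0],"turn":-0.188,"claw":1},
    {"delta_pos":[52,9.5,0],"turn":0,"claw":1},
    {"delta_pos":[52,9.5,0],"turn":0,"claw":1},
    {"delta_pos":[53,9,0],"turn":0,"claw":1},
    {"delta_pos":[0,0,0],"turn":0,"claw":1}
  ]
}}

```text
time_s: 20.38
tcp_pos: [0.4444, 0.2719, 0.2417]
ee_rot: [[-0.003, -1.0, -0.002], [-1.0, 0.003, -0.002], [0.002, 0.002, -1.0]]
wrist_force: [0.4, 0.9, 0.3]
gripper_width: 1.0
gripper_force: 0.0
```

Run:
```python
from h import *
p,R,s=tool();print(p,np.arctan2(R[1,0],R[0,0]))
c=cap('wrist');P=cloud(c);cones(P);print(to(.445,.275,.036))
```

```text
[0.44441876 0.27189851 0.24166326] -1.5738665241055367
[278.  60.] 4412 c [440.8 161. ] r 29.1 zmax 0.098
[274. 198.] 3268 c [445.  275.2] r 29.2 zmax 0.097
[246. 349.] 549 c [472.  433.4] r 37.6 zmax 0.1
[ -1.5   0.  205.8]
```

>>> {"method": "drive_tool", "body": {
  "moves": [
    {"delta_pos":[-1.5,0,60],"turn":0,"claw":1},
    {"delta_pos":[0,0,60],"turn":0,"claw":1},
    {"delta_pos":[0,0,50],"turn":0,"claw":1},
    {"delta_pos":[0,0,36],"turn":0,"claw":1},
    {"delta_pos":[0,0,0],"turn":0,"claw":1},
    {"delta_pos":[0,0,0],"turn":0,"claw":0},
    {"delta_pos":[0,0,0],"turn":0,"claw":0},
    {"delta_pos":[0,0,0],"turn":0,"claw":0},
    {"delta_pos":[0,0,0],"turn":0,"claw":0}
  ]
}}

```text
time_s: 21.55
tcp_pos: [0.4462, 0.2774, 0.0378]
ee_rot: [[-0.0, -1.0, 0.002], [-1.0, 0.0, 0.002], [-0.002, -0.002, -1.0]]
wrist_force: [0.0, -0.5, 4.3]
gripper_width: 0.697
gripper_force: 30.1
```

>>> {"method": "drive_tool", "body": {
  "moves": [
    {"delta_pos":[0,0,-40],"turn":0,"claw":0},
    {"delta_pos":[0,0,-50],"turn":0,"claw":0},
    {"delta_pos":[0,0,-30],"turn":0,"claw":0},
    {"delta_pos":[22,-51,0],"turn":0,"claw":0},
    {"delta_pos":[22,-51,0],"turn":0,"claw":0},
    {"delta_pos":[22,-51,0],"turn":0,"claw":0},
    {"delta_pos":[22,-51,0],"turn":0,"claw":0},
    {"delta_pos":[0,0,0],"turn":0,"claw":0},
    {"delta_pos":[0,0,0],"turn":0,"claw":0}
  ]
}}

```text
time_s: 22.68
tcp_pos: [0.6485, 0.1882, 0.1552]
ee_rot: [[-0.002, -1.0, -0.003], [-1.0, 0.002, -0.001], [0.001, 0.003, -1.0]]
wrist_force: [-0.6, -0.2, -2.4]
gripper_width: 0.701
gripper_force: 29.9
```

Run:
```python
from h import *
p,R,s=tool();print(p,np.arctan2(R[1,0],R[0,0]),s['wrist_force'],s['gripper_width'])
print(to(.651,.189,.098))
c=cap('wrist');P=cloud(c)
hsv=cv2.cvtColor(c['color'],cv2.COLOR_RGB2HSV)
# board extent & grey spots
m=(abs(P[...,2]-.06)<.006)&(P[...,0]>.55)&(P[...,0]<.75);q=P[m];print('board x',np.percentile(q[:,0],[1,99]),q[:,1].min(),q[:,1].max(),np.median(q[:,2]))
for n,k in(('grey',m&(hsv[...,1]<50)),('red',m&((hsv[...,0]<8)|(hsv[...,0]>172))&(hsv[...,1]>120))):
    k=cv2.morphologyEx(k.astype(np.uint8),cv2.MORPH_OPEN,np.ones((5,5)))
    N,l,st,ce=cv2.connectedComponentsWithStats(k)
    for i in range(1,N):
        if st[i,4]>300:
            d=P[l==i];print(n,st[i,4],d.mean(0),cv2.minEnclosingCircle(d[:,:2].astype(np.float32)*1000))
```

```text
[0.6485152  0.18824385 0.15518756] -1.5723766298599533 [-0.62586979 -0.20985327 -2.42539042] 0.700624605520504
[-0.8 -2.7 57.2]
board x [0.58451755 0.71630302] 0.04755028764257367 0.35760999173150065 0.0604764071223384
grey 8445 [0.65010701 0.11016409 0.06106679] ((650.3229370117188, 111.10870361328125), 34.312320709228516)
grey 1453 [0.65474243 0.1649763  0.0610417 ] ((652.7542724609375, 176.30307006835938), 31.3112735748291)
red 2750 [0.64972497 0.05660444 0.06111214] ((649.6728515625, 48.835304260253906), 30.532556533813477)
```

>>> {"method": "drive_tool", "body": {
  "moves": [
    {"delta_pos":[-1,-2,30],"turn":0,"claw":0},
    {"delta_pos":[0,0,15],"turn":0,"claw":0},
    {"delta_pos":[0,0,8],"turn":0,"claw":0},
    {"delta_pos":[0,0,3],"turn":0,"claw":0},
    {"delta_pos":[0,0,0],"turn":0,"claw":0}
  ]
}}

```text
time_s: 23.35
tcp_pos: [0.6519, 0.19, 0.1012]
ee_rot: [[-0.0, -1.0, 0.001], [-1.0, 0.0, 0.0], [-0.0, -0.001, -1.0]]
wrist_force: [0.3, 0.4, -3.2]
gripper_width: 0.7
gripper_force: 29.9
```

>>> {"method": "drive_tool", "body": {
  "moves": [
    {"delta_pos":[0,0,2],"turn":0,"claw":0},
    {"delta_pos":[0,0,2],"turn":0,"claw":0},
    {"delta_pos":[0,0,0],"turn":0,"claw":0}
  ]
}}

```text
time_s: 23.72
tcp_pos: [0.652, 0.1898, 0.0979]
ee_rot: [[-0.0, -1.0, 0.001], [-1.0, 0.0, 0.0], [-0.0, -0.001, -1.0]]
wrist_force: [-2.0, -0.0, 3.2]
gripper_width: 0.696
gripper_force: 30.0
```

>>> {"method": "drive_tool", "body": {
  "moves": [
    {"delta_pos":[0,0,0],"turn":0,"claw":1},
    {"delta_pos":[0,0,0],"turn":0,"claw":1},
    {"delta_pos":[0,0,0],"turn":0,"claw":1},
    {"delta_pos":[0,0,-30],"turn":0,"claw":1},
    {"delta_pos":[0,0,-55],"turn":0,"claw":1},
    {"delta_pos":[0,0,-55],"turn":0,"claw":1},
    {"delta_pos":[7,53,0],"turn":0,"claw":1},
    {"delta_pos":[7,53,0],"turn":0,"claw":1},
    {"delta_pos":[7,53,0],"turn":0,"claw":1},
    {"delta_pos":[8,52,0],"turn":0,"claw":1},
    {"delta_pos":[0,0,0],"turn":0,"claw":1},
    {"delta_pos":[0,0,0],"turn":0,"claw":1}
  ]
}}

```text
time_s: 25.22
tcp_pos: [0.4413, 0.1613, 0.2372]
ee_rot: [[0.0, -1.0, 0.002], [-1.0, -0.0, 0.001], [-0.001, -0.002, -1.0]]
wrist_force: [0.7, 1.1, -0.4]
gripper_width: 0.998
gripper_force: 0.0
```

```bash
cat > look.py <<'E'
from h import *
p,R,s=tool();print(p,np.arctan2(R[1,0],R[0,0]))
c=cap('wrist');cones(cloud(c))
t=cap('top');P=cloud(t);cones(P)
m=(P[...,2]>.135)&(P[...,2]<.162)&(P[...,0]>.55)&(P[...,0]<.75)&(P[...,1]>-.05)&(P[...,1]<.33)
n,l,st,ce=cv2.connectedComponentsWithStats(m.astype(np.uint8))
for i in range(1,n):
    if st[i,4]>60:
        q=P[l==i];print('shelf',st[i,4],cv2.minEnclosingCircle(q[:,:2].astype(np.float32)*1000),q[:,2].max())
E
python3 look.py
```

```text
[0.44125309 0.16128217 0.23721096] -1.5707724615655418
[276. 194.] 3389 c [441. 161.] r 29.3 zmax 0.097
[ 61. 213.] 1160 c [645.7 185.3] r 31.2 zmax 0.1
[275. 116.] 337 c [789.3   7.1] r 30.3 zmax 0.095
[426. 155.] 602 c [ 658.3 -436.4] r 92.0 zmax 0.1
[ 57. 207.] 519 c [547.2 667.9] r 169.9 zmax 0.1
[495. 151.] 157 c [ 671.4 -608.5] r 53.0 zmax 0.1
[130. 221.] 131 c [489.2 424.6] r 26.9 zmax 0.099
[289. 224.] 334 c [475.  -27.8] r 29.0 zmax 0.099
[116. 226.] 74 c [476.6 456.9] r 26.8 zmax 0.085
[226. 236.] 182 c [443.2 159.4] r 28.1 zmax 0.1
[336. 264.] 126 c [ 360.8 -157.1] r 21.2 zmax 0.099
[539. 286.] 144 c [ 295.3 -711.5] r 39.1 zmax 0.1
[ 21. 377.] 196 c [ 64.7 721.3] r 47.9 zmax 0.1
[269. 385.] 80 c [37.3 28.8] r 43.0 zmax 0.099
shelf 361 ((652.9821166992188, 189.7891082763672), 29.297321319580078) 0.16091586627228938
```

>>> {"method": "drive_tool", "body": {
  "moves": [
    {"delta_pos":[0,0,60],"turn":0,"claw":1},
    {"delta_pos":[0,0,60],"turn":0,"claw":1},
    {"delta_pos":[0,0,45],"turn":0,"claw":1},
    {"delta_pos":[0,0,36],"turn":0,"claw":1},
    {"delta_pos":[0,0,0],"turn":0,"claw":1},
    {"delta_pos":[0,0,0],"turn":0,"claw":0},
    {"delta_pos":[0,0,0],"turn":0,"claw":0},
    {"delta_pos":[0,0,0],"turn":0,"claw":0},
    {"delta_pos":[0,0,0],"turn":0,"claw":0}
  ]
}}

```text
time_s: 26.45
tcp_pos: [0.4415, 0.1615, 0.0367]
ee_rot: [[0.0, -1.0, 0.002], [-1.0, -0.0, 0.002], [-0.002, -0.002, -1.0]]
wrist_force: [0.3, -0.5, 4.5]
gripper_width: 0.697
gripper_force: 30.1
```

>>> {"method": "drive_tool", "body": {
  "moves": [
    {"delta_pos":[0,0,-40],"turn":0,"claw":0},
    {"delta_pos":[0,0,-50],"turn":0,"claw":0},
    {"delta_pos":[0,0,-40],"turn":0,"claw":0},
    {"delta_pos":[12.5,-52,0],"turn":0,"claw":0},
    {"delta_pos":[12.5,-52,0],"turn":0,"claw":0},
    {"delta_pos":[12.5,-52,0],"turn":0,"claw":0},
    {"delta_pos":[12.5,-53,0],"turn":0,"claw":0},
    {"delta_pos":[0,0,0],"turn":0,"claw":0},
    {"delta_pos":[0,0,0],"turn":0,"claw":0}
  ]
}}

```text
time_s: 27.58
tcp_pos: [0.6482, 0.1104, 0.164]
ee_rot: [[-0.001, -1.0, -0.004], [-1.0, 0.001, -0.001], [0.001, 0.004, -1.0]]
wrist_force: [-0.6, -0.4, -2.3]
gripper_width: 0.698
gripper_force: 29.9
```

>>> {"method": "drive_tool", "body": {
  "moves": [
    {"delta_pos":[0,0,35],"turn":0,"claw":0},
    {"delta_pos":[0,0,17],"turn":0,"claw":0},
    {"delta_pos":[0,0,8],"turn":0,"claw":0},
    {"delta_pos":[0,0,3],"turn":0,"claw":0},
    {"delta_pos":[0,0,0],"turn":0,"claw":0}
  ]
}}

```text
time_s: 28.2
tcp_pos: [0.65, 0.111, 0.1033]
ee_rot: [[-0.0, -1.0, 0.001], [-1.0, 0.0, 0.0], [-0.0, -0.001, -1.0]]
wrist_force: [-0.8, -0.5, -2.5]
gripper_width: 0.694
gripper_force: 29.9
```

>>> {"method": "drive_tool", "body": {
  "moves": [
    {"delta_pos":[0,0,2],"turn":0,"claw":0},
    {"delta_pos":[0,0,0],"turn":0,"claw":0}
  ]
}}

```text
time_s: 28.45
tcp_pos: [0.6497, 0.1107, 0.1008]
ee_rot: [[-0.001, -1.0, 0.0], [-1.0, 0.001, 0.0], [-0.0, -0.0, -1.0]]
wrist_force: [-0.2, -0.5, -2.8]
gripper_width: 0.694
gripper_force: 29.9
```

>>> {"method": "drive_tool", "body": {
  "moves": [
    {"delta_pos":[0,0,3],"turn":0,"claw":0},
    {"delta_pos":[0,0,1],"turn":0,"claw":0},
    {"delta_pos":[0,0,0],"turn":0,"claw":0}
  ]
}}

```text
time_s: 28.82
tcp_pos: [0.6496, 0.1107, 0.0969]
ee_rot: [[-0.0, -1.0, 0.0], [-1.0, 0.0, -0.0], [0.0, -0.0, -1.0]]
wrist_force: [-0.7, 0.7, -0.5]
gripper_width: 0.697
gripper_force: 30.0
```

>>> {"method": "drive_tool", "body": {
  "moves": [
    {"delta_pos":[0,0,0],"turn":0,"claw":1},
    {"delta_pos":[0,0,0],"turn":0,"claw":1},
    {"delta_pos":[0,0,0],"turn":0,"claw":1},
    {"delta_pos":[0,0,-30],"turn":0,"claw":1},
    {"delta_pos":[0,0,-55],"turn":0,"claw":1},
    {"delta_pos":[0,0,-55],"turn":0,"claw":1},
    {"delta_pos":[34.5,44,0],"turn":0,"claw":1},
    {"delta_pos":[34.5,44,0],"turn":0,"claw":1},
    {"delta_pos":[34.5,44,0],"turn":0,"claw":1},
    {"delta_pos":[34.5,45,0],"turn":0,"claw":1},
    {"delta_pos":[0,0,0],"turn":0,"claw":1},
    {"delta_pos":[0,0,0],"turn":0,"claw":1}
  ]
}}

```text
time_s: 30.32
tcp_pos: [0.4732, -0.0271, 0.2373]
ee_rot: [[-0.001, -1.0, 0.002], [-1.0, 0.001, 0.0], [-0.0, -0.002, -1.0]]
wrist_force: [0.2, 0.2, -0.8]
gripper_width: 0.997
gripper_force: 0.0
```

```bash
python3 look.py
```

```text
[ 0.47316694 -0.02708902  0.23729442] -1.5714475464676472
[416.  33.] 1792 c [ 358.7 -159.4] r 21.3 zmax 0.1
[276. 192.] 3389 c [472.3 -29.8] r 29.2 zmax 0.097
[107. 305.] 174 c [637.4  82.2] r 9.6 zmax 0.094
[135. 392.] 96 c [619.8 187.6] r 8.9 zmax 0.098
[276. 116.] 338 c [789.5   7.9] r 30.5 zmax 0.095
[426. 155.] 594 c [ 661.7 -437.1] r 91.8 zmax 0.1
[ 57. 208.] 518 c [547.  666.4] r 169.6 zmax 0.1
[495. 151.] 157 c [ 674.5 -609.7] r 54.0 zmax 0.1
[127. 227.] 352 c [474.4 432. ] r 38.3 zmax 0.1
[290. 228.] 134 c [465.6 -30.8] r 23.6 zmax 0.098
[336. 265.] 128 c [ 360.7 -157.2] r 21.1 zmax 0.1
[539. 286.] 148 c [ 294.4 -713.3] r 39.9 zmax 0.1
[ 20. 377.] 182 c [ 65.  720.4] r 48.3 zmax 0.1
[283. 380.] 62 c [57.4 -5.4] r 27.8 zmax 0.1
shelf 357 ((653.0686645507812, 188.82431030273438), 29.451068878173828) 0.15924331089890376
shelf 363 ((650.4384765625, 112.26246643066406), 29.772624969482422) 0.16031814034189518
```

>>> {"method": "drive_tool", "body": {
  "moves": [
    {"delta_pos":[2.5,0,60],"turn":0,"claw":1},
    {"delta_pos":[0,0,60],"turn":0,"claw":1},
    {"delta_pos":[0,0,45],"turn":0,"claw":1},
    {"delta_pos":[0,0,36],"turn":0,"claw":1},
    {"delta_pos":[0,0,0],"turn":0,"claw":1},
    {"delta_pos":[0,0,0],"turn":0,"claw":0},
    {"delta_pos":[0,0,0],"turn":0,"claw":0},
    {"delta_pos":[0,0,0],"turn":0,"claw":0},
    {"delta_pos":[0,0,0],"turn":0,"claw":0}
  ]
}}

```text
time_s: 31.55
tcp_pos: [0.4735, -0.0294, 0.0367]
ee_rot: [[-0.0, -1.0, 0.003], [-1.0, 0.0, 0.001], [-0.001, -0.003, -1.0]]
wrist_force: [1.1, -0.2, 4.7]
gripper_width: 0.701
gripper_force: 30.1
```

>>> {"method": "drive_tool", "body": {
  "moves": [
    {"delta_pos":[0,0,-40],"turn":0,"claw":0},
    {"delta_pos":[0,0,-50],"turn":0,"claw":0},
    {"delta_pos":[0,0,-40],"turn":0,"claw":0},
    {"delta_pos":[-16,-44.5,0],"turn":0,"claw":0},
    {"delta_pos":[-16,-44.5,0],"turn":0,"claw":0},
    {"delta_pos":[-16,-44.5,0],"turn":0,"claw":0},
    {"delta_pos":[-16,-44.5,0],"turn":0,"claw":0},
    {"delta_pos":[0,0,0],"turn":0,"claw":0},
    {"delta_pos":[0,0,0],"turn":0,"claw":0}
  ]
}}

```text
time_s: 32.67
tcp_pos: [0.649, 0.034, 0.1639]
ee_rot: [[-0.001, -1.0, -0.004], [-1.0, 0.001, -0.0], [0.0, 0.004, -1.0]]
wrist_force: [-0.4, -0.1, -4.0]
gripper_width: 0.699
gripper_force: 29.9
```

>>> {"method": "drive_tool", "body": {
  "moves": [
    {"delta_pos":[0,0,35],"turn":0,"claw":0},
    {"delta_pos":[0,0,17],"turn":0,"claw":0},
    {"delta_pos":[0,0,8],"turn":0,"claw":0},
    {"delta_pos":[0,0,4],"turn":0,"claw":0},
    {"delta_pos":[0,0,2],"turn":0,"claw":0},
    {"delta_pos":[0,0,1],"turn":0,"claw":0},
    {"delta_pos":[0,0,0],"turn":0,"claw":0}
  ]
}}

```text
time_s: 33.55
tcp_pos: [0.6508, 0.0343, 0.099]
ee_rot: [[-0.0, -1.0, 0.001], [-1.0, 0.0, 0.0], [-0.0, -0.001, -1.0]]
wrist_force: [0.1, -0.1, -3.6]
gripper_width: 0.696
gripper_force: 29.9
```

>>> {"method": "drive_tool", "body": {
  "moves": [
    {"delta_pos":[0,0,2],"turn":0,"claw":0},
    {"delta_pos":[0,0,0],"turn":0,"claw":0}
  ]
}}

```text
time_s: 33.8
tcp_pos: [0.6509, 0.0343, 0.0969]
ee_rot: [[-0.0, -1.0, 0.001], [-1.0, 0.0, 0.0], [-0.0, -0.001, -1.0]]
wrist_force: [-0.4, -0.7, -2.4]
gripper_width: 0.698
gripper_force: 29.9
```

Release it, rise and back away towards the robot (+tool y), then do the final check.

>>> {"method": "drive_tool", "body": {
  "moves": [
    {"delta_pos":[0,0,0.5],"turn":0,"claw":0},
    {"delta_pos":[0,0,0],"turn":0,"claw":1},
    {"delta_pos":[0,0,0],"turn":0,"claw":1},
    {"delta_pos":[0,0,0],"turn":0,"claw":1},
    {"delta_pos":[0,0,-30],"turn":0,"claw":1},
    {"delta_pos":[0,0,-55],"turn":0,"claw":1},
    {"delta_pos":[0,0,-55],"turn":0,"claw":1},
    {"delta_pos":[0,50,0],"turn":0,"claw":1},
    {"delta_pos":[0,50,0],"turn":0,"claw":1},
    {"delta_pos":[0,50,0],"turn":0,"claw":1},
    {"delta_pos":[0,50,0],"turn":0,"claw":1},
    {"delta_pos":[0,0,0],"turn":0,"claw":1}
  ]
}}

```text
time_s: 35.3
tcp_pos: [0.4477, 0.0338, 0.2367]
ee_rot: [[0.001, -1.0, 0.001], [-1.0, -0.001, 0.001], [-0.001, -0.001, -1.0]]
wrist_force: [0.5, 0.4, 1.0]
gripper_width: 0.998
gripper_force: 0.0
```

```bash
python3 look.py
python3 - <<'E'
from h import *
b=cap('scene');cv2.imwrite('pics/s1.png',cv2.convertScaleAbs(b['color'][:,:,::-1],alpha=1.5))
E
```

```text
[0.44766853 0.0338263  0.23672358] -1.5701122624525248
[ 66. 186.] 1114 c [647.3  33.4] r 31.3 zmax 0.1
[ 74. 257.] 976 c [643.3 105.3] r 30.8 zmax 0.1
[275. 116.] 339 c [788.5   6.2] r 31.1 zmax 0.096
[426. 155.] 617 c [ 659.2 -436.9] r 91.9 zmax 0.1
[ 57. 207.] 536 c [547.3 668.2] r 169.9 zmax 0.1
[494. 151.] 163 c [ 671.7 -608.4] r 54.8 zmax 0.1
[127. 226.] 353 c [474.3 432.2] r 38.5 zmax 0.099
[336. 265.] 128 c [ 360.9 -157.2] r 21.0 zmax 0.099
[539. 286.] 143 c [ 295.6 -709.8] r 38.9 zmax 0.1
[ 21. 377.] 183 c [ 64.3 722.1] r 48.5 zmax 0.1
[274. 383.] 93 c [40. 17.] r 46.3 zmax 0.1
shelf 364 ((653.2967529296875, 188.54718017578125), 30.24241828918457) 0.16015447159771945
shelf 363 ((652.3656616210938, 34.968414306640625), 30.0786075592041) 0.15891813130738774
shelf 364 ((650.5592651367188, 111.51679992675781), 29.257688522338867) 0.15845588052089887
```

View pics/s1.png

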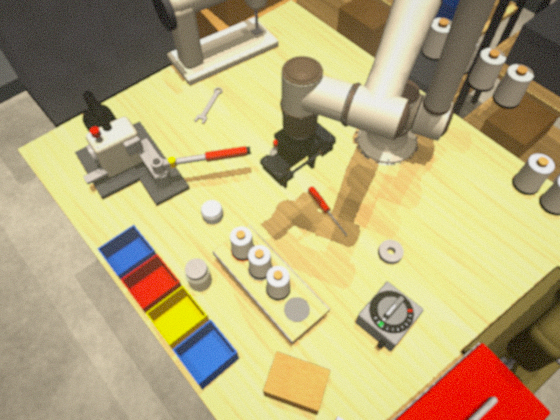

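The scene shows the three cones on the red, second and third spots (from (241,242) to (278,281)), the dial at the green rider, the wrench straight, and the other things in place. Handing in.

```bash
python3 -c "
from station import ticket
print(ticket.finish_job())"
```

```text
the job is handed in; nothing more can be done
None
```

The job is handed in, but the hand-in returned no verdict: I turned the dial to off, tightened the bolt until the wrench broke over (about 0.2 rad by force and travel), turned the dial to the green rider, and stood the three cones I found on the red, second and third spots, each measured within about 3 mm of its centre.

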